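Sort the dryer spares on the launderette counter

TASK

Sort the loose machine spares on the counter into their trays: the two drum rollers into the blue tray, the two control knobs into the dark green tray, one to each bay, and the white door handle into the yellow tray. Everything should end flat on the tray floor and the same way up as it lies now (either bay will do, and it may be turned about the vertical). Leave the green bottle and the white tub with the red lid standing where they are.

Things in the scene. Friction and masses are not known exactly. Their poses are not given: they have to be found in the camera images.
- roller_white: drum support roller, lying flat: black rubber wheel 56 mm in diameter, 30 mm high, with a white hub 38 mm wide on its top and a small brass bore; round, gripped across its diameter; origin at the centre of the underside, z up
- roller_orange: drum support roller, lying flat: black rubber wheel 56 mm in diameter, 30 mm high, with a bright orange hub 38 mm wide on its top and a small brass bore; round, gripped across its diameter; origin at the centre of the underside, z up
- knob_cream: round control knob standing on its skirt: cream with a red pointer line; skirt 50 mm in diameter and 8 mm high, above it the grip, a cylinder 36 mm in diameter up to 32 mm above the underside; can be gripped at any yaw; origin at the centre of the underside, z up; x is the way the pointer line points
- knob_black: round control knob standing on its skirt: black with a white pointer line; skirt 50 mm in diameter and 8 mm high, above it the grip, a cylinder 36 mm in diameter up to 32 mm above the underside; can be gripped at any yaw; origin at the centre of the underside, z up; x is the way the pointer line points
- door_handle: white dryer door handle, a straight bar 100 mm long (its x) and 24 mm wide (its y), its top 30 mm above the underside; it stands on two feet, one under each end, and the bar itself is 16 mm thick (14 to 30 mm above the underside); grip it across its width at the middle; both ends are alike; origin at the centre of the underside, z up
- tray_blue: Blue low tray for the rollers, outside 96 mm (x) by 184 mm (y), floor 4 mm thick, walls 4 mm thick, tops 14 mm above the counter; an equal 4 mm divider across the middle makes two bays, each 88 mm (x) by 86 mm (y) inside, centres at y = +45 and -45 mm. Fixed. Origin at the centre of its underside, on the counter, z up, long axis y.
- tray_green: Dark green low tray for the knobs, outside 96 mm (x) by 184 mm (y), floor 4 mm thick, walls 4 mm thick, tops 14 mm above the counter; an equal 4 mm divider across the middle makes two bays, each 88 mm (x) by 86 mm (y) inside, centres at y = +45 and -45 mm. Fixed. Origin at the centre of its underside, on the counter, z up, long axis y.
- tray_yellow: Yellow low sorting tray with one long bay, outside 60 mm (x) by 140 mm (y), floor 4 mm thick, walls 4 mm thick with tops 14 mm above the counter; inside 52 mm by 132 mm. Belongs to the door handle, which lies in it lengthwise. Fixed. Origin at the centre of its underside, on the counter, z up, long axis y.
- bottle: bystander: loose green bottle with a red cap, standing, 52 mm in diameter and 150 mm tall, to be left alone; origin at the centre of the underside, z up
- tub: bystander: loose white tub with a red lid, 80 mm in diameter and 55 mm tall, to be left alone; origin at the centre of the underside, z up
Things that resemble listed ones, but are neither listed nor needed, are in the scene too. Leave any purple look-alike of the door_handle alone. Several things look just like the knob_cream: the one meant starts nearest to the robot's base.

How it is judged:
At the end, for the whole second after the job is handed in: One roller in each blue bay, one knob in each green bay (within 22 mm of the bay centre along each tray axis), the handle lengthwise in the yellow tray (within 20 mm across, 22 mm along, 0.4 rad); each upright within 0.12 rad, 1 to 8 mm above the tray underside, at rest ((((x of roller_white in the frame of tray_blue between -0.022 and 0.022 m and y of roller_white in the frame of tray_blue between 0.023 and 0.067 m and z of roller_white in the frame of tray_blue between 0.001 and 0.008 m and angle between roller_white's own z axis and vertical below 0.12 rad and linear speed of roller_white below 0.03 m/s and angular speed of roller_white below 0.3 rad/s) and (x of roller_orange in the frame of tray_blue between -0.022 and 0.022 m and y of roller_orange in the frame of tray_blue between -0.067 and -0.023 m and z of roller_orange in the frame of tray_blue between 0.001 and 0.008 m and angle between roller_orange's own z axis and vertical below 0.12 rad and linear speed of roller_orange below 0.03 m/s and angular speed of roller_orange below 0.3 rad/s)) or ((x of roller_orange in the frame of tray_blue between -0.022 and 0.022 m and y of roller_orange in the frame of tray_blue between 0.023 and 0.067 m and z of roller_orange in the frame of tray_blue between 0.001 and 0.008 m and angle between roller_orange's own z axis and vertical below 0.12 rad and linear speed of roller_orange below 0.03 m/s and angular speed of roller_orange below 0.3 rad/s) and (x of roller_white in the frame of tray_blue between -0.022 and 0.022 m and y of roller_white in the frame of tray_blue between -0.067 and -0.023 m and z of roller_white in the frame of tray_blue between 0.001 and 0.008 m and angle between roller_white's own z axis and vertical below 0.12 rad and linear speed of roller_white below 0.03 m/s and angular speed of roller_white below 0.3 rad/s))) and (((x of knob_cream in the frame of tray_green between -0.022 and 0.022 m and y of knob_cream in the frame of tray_green between 0.023 and 0.067 m and z of knob_cream in the frame of tray_green between 0.001 and 0.008 m and angle between knob_cream's own z axis and vertical below 0.12 rad and linear speed of knob_cream below 0.03 m/s and angular speed of knob_cream below 0.3 rad/s) and (x of knob_black in the frame of tray_green between -0.022 and 0.022 m and y of knob_black in the frame of tray_green between -0.067 and -0.023 m and z of knob_black in the frame of tray_green between 0.001 and 0.008 m and angle between knob_black's own z axis and vertical below 0.12 rad and linear speed of knob_black below 0.03 m/s and angular speed of knob_black below 0.3 rad/s)) or ((x of knob_black in the frame of tray_green between -0.022 and 0.022 m and y of knob_black in the frame of tray_green between 0.023 and 0.067 m and z of knob_black in the frame of tray_green between 0.001 and 0.008 m and angle between knob_black's own z axis and vertical below 0.12 rad and linear speed of knob_black below 0.03 m/s and angular speed of knob_black below 0.3 rad/s) and (x of knob_cream in the frame of tray_green between -0.022 and 0.022 m and y of knob_cream in the frame of tray_green between -0.067 and -0.023 m and z of knob_cream in the frame of tray_green between 0.001 and 0.008 m and angle between knob_cream's own z axis and vertical below 0.12 rad and linear speed of knob_cream below 0.03 m/s and angular speed of knob_cream below 0.3 rad/s))) and x of door_handle in the frame of tray_yellow between -0.02 and 0.02 m and y of door_handle in the frame of tray_yellow between -0.022 and 0.022 m and z of door_handle in the frame of tray_yellow between 0.001 and 0.008 m and angle between door_handle's own z axis and vertical below 0.12 rad and linear speed of door_handle below 0.03 m/s and angular speed of door_handle below 0.3 rad/s and angle between the x axis of door_handle and the y axis of tray_yellow, either way round below 0.4 rad); the robot touches nothing.
It fails at once if the bottle is shoved more than 30 mm or tipped (distance of bottle from where it was at the start of the episode above 0.03 m or angle between bottle's own z axis and vertical above 0.3 rad).
It fails at once if the tub is shoved more than 30 mm or tipped (distance of tub from where it was at the start of the episode above 0.03 m or angle between tub's own z axis and vertical above 0.3 rad).
It also fails if it takes over 102 s, if anything falls off the work surface, if the arm or the gripper's body presses on something with over 40 N, if the wrist force passes 120 N, or if a joint passes its speed limit or range.

ROBOT

A 6-joint arm with a two-finger parallel gripper is mounted at the origin on the work surface. World frame = base frame: x ahead of the robot, y to its left, z up, the work surface at z = 0. Lengths are in m, angles in rad, forces in N, time in s.
With the tool pointing down it reaches from about 0.35 to 0.725 m from the base axis. Payload 6 kg.
Tool frame: the origin (TCP) lies on the mounting face of the last link; the fingertips stand 173 mm ahead of it and the grasp point (between the pads) lies 155 mm ahead of it (hold_point_z is the distance from the TCP to the grasp point, in m); z points along the fingers, y is the line along which they close (so a half turn about z gives the same grasp; the last joint's range is limited). The gripper opens to 85 mm and grips with 20 to 120 N. Pads are 22 mm wide; open, the fingers measure 114 mm over their backs; the gripper's body (76 mm by 85 mm) begins 54 mm behind the grasp point. The pads swing forward as they close: fully open they stand 13 mm farther back than shut.
Start: joints at [-0.837, 0.04, 0.085, 0, -1.615, -0.334], TCP at [0.234, -0.553, 0.405] pointing down, gripper open.
Joint ranges: [-2.56, 2.56], [-1.29, 2.01], [-1.08, 1.49], [-3.29, 1.98], [-2.81, -0.18], [-2.99, 2.99]. Speed limits (rad/s): [2.57, 2.57, 3.01, 3.14, 3.14, 3.14].

INTERFACE

Orientations are given as a unit quaternion [x, y, z, w].
In Python, from plant import * gives the robot as it stands. The module is installed in compiled form; this text tells all that it offers. Calls block until the motion is done:
- move_ptp(position, orientation): joint-space move of the TCP to a pose.
- move_l(position, ori=None, speed=0.15): straight line of the TCP; ori=None keeps the orientation; speed is the mean speed in m/s.
- goto_joints(angles): joint-space move.
- gripper_to(opening, newtons=None): finger opening in m; newtons is the grip in N (None keeps the last); returns when the fingers have stopped.
- wait(seconds).
- solve_ik(position, orientation): joint angles nearest the present ones, or None.
- read_state(): the state.
- capture(name): name is "side" or "top"; returns the picture (400x640x3 uint8, red, green, blue); there is no depth.
- camera_info(name): a dict with "fx", "fy", "cx", "cy" (pixels), "origin" and "rotation" of the camera in the world. Camera axes: x right, y up, looking along -z (the intrinsics and any distortion apply to the point x, -y, -z); pixel columns grow to the right and rows downward; lengths in m; the calibration is good to about 2 mm. A picture is of the moment at which its call begins. camera_info takes no time and is no camera call.
A pose or a line that the arm cannot do raises Unreachable and nothing moves.
- job_done(): hands the job in; it is judged then, once.
The state is a dict: "time_s": time; "joints": joint angles; "qvel": joint speeds; "joint_torque": joint torques, N m; "tool_pos": TCP position; "eef_rot": TCP orientation; "contact_force": force on the tool from outside, world axes, zero at the start; "moment": the same for the moment, N m; "gripper_width": finger opening in m; "grip_force": force on a finger pad.
Only numpy, scipy, OpenCV 4.12 (cv2) and the standard library are available. Lean on these libraries where they do the work, as an engineer would, in place of code of your own. Each camera call takes 0.05 s, during which the arm holds its last target. There are 200 camera calls.

## Working session

There is one attempt and no reset: what is moved stays moved. The work goes in short steps, each a Python script; the robot and the scene stay as the last script left them, time stands still between calls to the robot, and variables do not carry over. Pictures are saved under pics/ and viewed, at most 14 in all, crops included, and the job is handed in when it is done.

```bash
mkdir -p pics
python3 - <<'E'
from plant import *
import cv2
for n in("top","side"):
    im=capture(n);cv2.imwrite(f"pics/{n}0.png",im[:,:,::-1]);print(n,camera_info(n))
print(read_state())
E
```

```text
top {'fx': 482.11691155310973, 'fy': 482.11691155310973, 'cx': 312.00697041457556, 'cy': 191.85442263744775, 'origin': array([0.53789908, 0.01242298, 1.20391778]), 'rotation': array([-0.0235616 ,  0.02013116,  0.71681979, -0.69656944])}
side {'fx': 483.11686292298407, 'fy': 483.11686292298407, 'cx': 317.0516456178504, 'cy': 197.93173899059627, 'origin': array([ 0.48326948, -0.95442651,  0.65197182]), 'rotation': array([ 0.47099605, -0.02762803, -0.07287579,  0.87868568])}
{'time_s': 0.1, 'joints': array([-8.37274854e-01,  4.07577402e-02,  8.39067811e-02, -3.91004919e-04,
       -1.61550597e+00, -3.33666001e-01]), 'qvel': array([ 0.00143936, -0.00316633,  0.00349858,  0.00145832,  0.00173723,
        0.00030684]), 'joint_torque': array([-4.04710503e-03, -3.69344044e+01,  3.48281944e+01,  6.95176810e+00,
       -4.53318164e-03,  9.74108133e-06]), 'tool_pos': array([ 0.23362893, -0.5526252 ,  0.40377635]), 'eef_rot': array([-1.98606857e-01,  9.80078910e-01,  7.71170488e-04, -2.28723205e-04]), 'contact_force': array([-0.53272257, -0.28321312, -0.53573699]), 'moment': array([-0.0342956 ,  0.03518391,  0.03104055]), 'grip_force': 0.0, 'gripper_width': 0.08565932186824679}
```

View pics/top0.png

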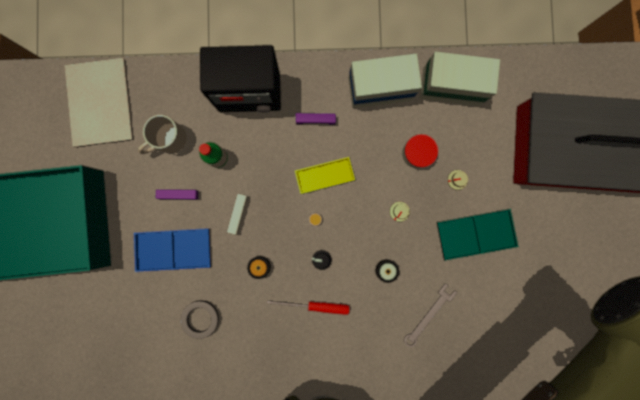

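View pics/side0.png

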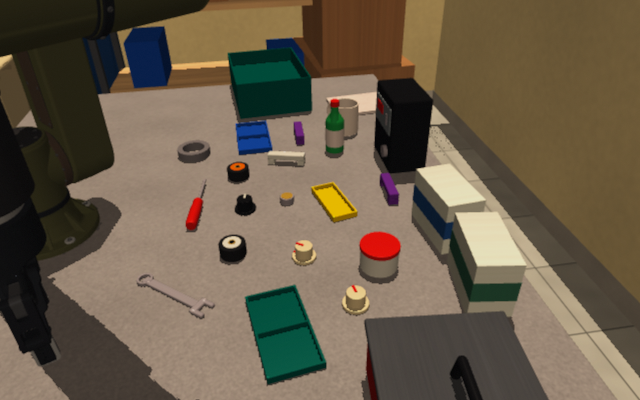

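Top view: the knob_cream candidates are (400,211) and (458,180). The near one at (400,211) is the one I want. The handle is white at (237,214), with purple look-alikes at (176,195) and (316,119) to leave alone. Rollers are at (258,267) orange and (387,271) white, and the black knob is at (321,260). Trays: blue (172,250), green (477,234), yellow (325,175). Bottle is at (210,153) and tub at (421,151). The coin-like disc at (315,219) isn't needed. Next I'll measure positions.

```bash
cat > h.py <<'E'
import numpy as np, cv2
from scipy.spatial.transform import Rotation as R
from plant import *
def ray(cam,u,v,z):
    c=camera_info(cam); d=R.from_quat(c['rotation']).apply([(u-c['cx'])/c['fx'],-(v-c['cy'])/c['fy'],-1])
    o=c['origin']; return o+d*(z-o[2])/d[2]
def blob(im,box,f):
    """largest contour of mask f(h,s,v) in box (u0,v0,u1,v1), full-image coords"""
    u0,v0,u1,v1=box; hsv=cv2.cvtColor(im,cv2.COLOR_RGB2HSV)[v0:v1,u0:u1].astype(int)
    m=f(hsv[...,0],hsv[...,1],hsv[...,2]).astype(np.uint8)
    cs,_=cv2.findContours(m,cv2.RETR_EXTERNAL,cv2.CHAIN_APPROX_NONE)
    c=max(cs,key=cv2.contourArea); return c.reshape(-1,2)+[u0,v0]
def rect(cam,c,z):
    """metric rectangle: centre, (long,short), angle of long axis"""
    P=np.array([ray(cam,u,v,z)[:2] for u,v in c],np.float32)
    b=cv2.boxPoints(cv2.minAreaRect(P)); e=[b[1]-b[0],b[2]-b[1]]
    e.sort(key=lambda x:-np.linalg.norm(x)); a=np.arctan2(e[0][1],e[0][0])%np.pi
    return b.mean(0),[float(np.linalg.norm(x)) for x in e],float(a)
E
cat > m.py <<'E'
from h import *
T=cv2.imread('pics/top0.png')[:,:,::-1].copy();S=cv2.imread('pics/side0.png')[:,:,::-1].copy()
blue=lambda h,s,v:(h>100)&(h<125)&(s>120)&(v>50)
green=lambda h,s,v:(h>65)&(h<95)&(s>110)&(v>25)
yel=lambda h,s,v:(h>20)&(h<35)&(s>170)&(v>80)
ora=lambda h,s,v:(h>5)&(h<22)&(s>180)&(v>100)
lt=lambda h,s,v:(v>130)
dk=lambda h,s,v:(v<32)
for n,cam,im,box,f,z in [
 ('blue','top',T,(125,220,220,280),blue,.012),('green','top',T,(430,200,525,265),green,.012),
 ('yellow','top',T,(285,150,365,200),yel,.012),
 ('handle','top',T,(215,185,260,245),lt,.030),
 ('rol_o','top',T,(240,250,280,285),ora,.030),('rol_w','top',T,(370,252,405,290),lt,.030),
 ('rolwheel_o','top',T,(240,250,280,285),lambda h,s,v:(v<40)|ora(h,s,v),.030),('rolwheel_w','top',T,(370,252,405,290),lambda h,s,v:(v<40)|(v>130),.030),
 ('kn_c','top',T,(385,195,415,228),lt,.015),('kn_b','top',T,(305,245,337,275),dk,.015),
 ('Srol_o','side',S,(222,158,255,185),ora,.030),('Srol_w','side',S,(214,232,252,253),lt,.030),
 ('Shandle','side',S,(262,145,310,168),lt,.022),('Skn_c','side',S,(285,235,322,268),lt,.015),('Skn_b','side',S,(230,190,260,217),dk,.015)]:
    c=blob(im,box,f); r=rect(cam,c,z); print(n,'px',c.mean(0).round(1),'xy',r[0].round(4),'size',np.round(r[1],3),'ang',round(r[2],3))
cv2.imwrite('pics/crop.png',cv2.resize(T[160:290,130:520],None,fx=2,fy=2,interpolation=cv2.INTER_CUBIC)[:,:,::-1])
E
python3 m.py
```

```text
blue px [171.8 249.7] xy [0.4791 0.3661] size [0.184 0.093] ang 1.599
green px [477.2 234.3] xy [ 0.4959 -0.3856] size [0.182 0.093] ang 1.723
yellow px [324.9 175. ] xy [ 0.6524 -0.0155] size [0.139 0.06 ] ang 1.793
handle px [235.8 213.3] xy [0.5629 0.2046] size [0.1   0.024] ang 2.852
rol_o px [257.6 267.5] xy [0.4313 0.154 ] size [0.036 0.036] ang 1.543
rol_w px [387.6 271. ] xy [ 0.4141 -0.1607] size [0.034 0.034] ang 1.543
rolwheel_o px [257.2 268.1] xy [0.4301 0.1541] size [0.038 0.036] ang 3.119
rolwheel_w px [387.6 271. ] xy [ 0.4141 -0.1607] size [0.034 0.034] ang 1.543
kn_c px [399.2 210.8] xy [ 0.5593 -0.1969] size [0.047 0.047] ang 3.103
kn_b px [322.8 259.1] xy [ 0.4444 -0.0051] size [0.04  0.035] ang 0.17
Srol_o px [237.2 166.3] xy [0.4334 0.1522] size [0.037 0.036] ang 2.953
Srol_w px [232.4 239.2] xy [ 0.4177 -0.159 ] size [0.088 0.065] ang 2.963
Shandle px [285.5 157.8] xy [0.5649 0.2012] size [0.132 0.124] ang 2.952
Skn_c px [303. 251.] xy [ 0.5582 -0.1939] size [0.103 0.077] ang 1.409
Skn_b px [244.4 205.1] xy [ 0.4468 -0.0047] size [0.08  0.044] ang 1.524
```

View pics/crop.png

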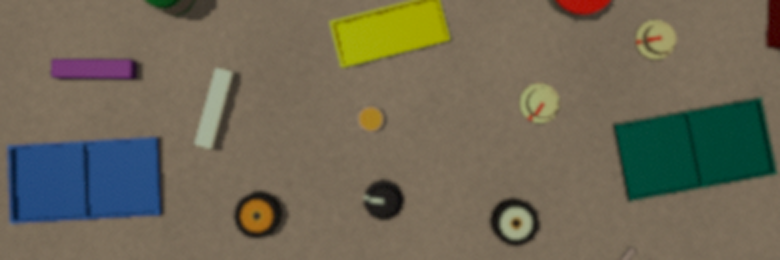

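The crop confirms the choices: near cream knob at (400,211), orange and white hubs, black knob at (322,260). Sizes match the descriptions and the two views agree within 4 mm. I'll start with the orange roller.

```bash
cat >> h.py <<'E'
UP=0.36
def quat(a):
    y=np.array([np.cos(a),np.sin(a),0]); z=np.array([0,0,-1.]); return R.from_matrix(np.c_[np.cross(y,z),y,z]).as_quat()
def best(p,a):
    q0=read_state()['joints']; o=[]
    for k in (-1,0,1):
        q=quat(a+k*np.pi); j=solve_ik(p,q)
        if j is not None: o.append((np.abs(np.array(j)-q0).max()+ (5 if abs(j[5])>2.8 else 0),list(q)))
    return min(o,key=lambda t:t[0])[1]
def pick(xy,a,tip,w,width):
    """tip: shut-fingertip height above counter; w: opening for approach"""
    q=best([*xy,UP],a); gripper_to(w,40); move_ptp([*xy,UP],q)
    move_l([*xy,tip+.173],speed=.2); gripper_to(width-.01,40); s=read_state()
    move_l([*xy,UP],speed=.2); s2=read_state()
    print('pick',round(s['time_s'],1),'width',s['gripper_width'],s2['gripper_width'],'F',s2['grip_force'])
def place(xy,a,tip,w):
    q=best([*xy,UP],a); move_ptp([*xy,UP],q); move_l([*xy,tip+.173+.005],speed=.2)
    f=read_state()['contact_force'][2]; gripper_to(w); move_l([*xy,UP],speed=.25)
    s=read_state(); print('placed',round(s['time_s'],1),'tool',s['tool_pos'].round(4),'fz',round(f,1))
def bay(c,ang,s): return np.array(c)+s*.045*np.array([np.cos(ang),np.sin(ang)])
BL=((.4791,.3661),1.599); GR=((.4959,-.3856),1.723); YE=((.6524,-.0155),1.793)
E
python3 - <<'E'
from h import *
a=BL[1]+np.pi/4
pick((.432,.153),a,.010,.085,.056)
place(bay(*BL,1),a,.010,.072)
im=capture('top');cv2.imwrite('pics/t1.png',im[150:300,100:420,::-1])
E
```

```text
pick 4.3 width 0.05433683243377097 0.05456664475415581 F 42.382208704948425
placed 8.6 tool [0.4776 0.4111 0.3581] fz -2.2
```

View pics/t1.png

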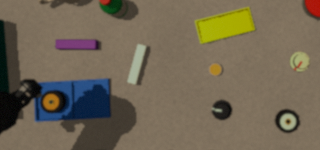

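The orange roller sits in the left blue bay at crop (52,102), flat and centred. On to the other four parts.

Run:
```python
from h import *
a=BL[1]+np.pi/4
pick((.4155,-.160),a,.010,.085,.056); place(bay(*BL,-1),a,.010,.072)
pick((.5635,.203),2.852+np.pi/2,.010,.06,.024); place(YE[0],YE[1]+np.pi/2,.010,.038)
a=GR[1]+np.pi/4
pick((.444,-.004),a,.011,.08,.036); place(bay(*GR,1),a,.011,.055)
pick((.559,-.1955),a,.011,.08,.036); place(bay(*GR,-1),a,.011,.055)
goto_joints([0,.04,.085,0,-1.615,-.334])
p=read_state()['tool_pos'];print(p,read_state()['time_s'])
for n in('top','side'): cv2.imwrite(f'pics/{n}2.png',capture(n)[:,:,::-1])
```

```text
pick 12.4 width 0.054367828264317734 0.0542441899174934 F 42.38067984580994
placed 17.4 tool [0.4801 0.3211 0.358 ] fz -0.6
pick 19.9 width 0.02311715756141834 0.02321984970442358 F 39.4686359167099
placed 25.2 tool [ 0.6522 -0.0154  0.358 ] fz -0.5
pick 28.2 width 0.03453544084877174 0.034767475236801106 F 39.95905101299286
placed 32.7 tool [ 0.4889 -0.3409  0.3584] fz 0.2
pick 35.2 width 0.03495563059973726 0.03480979454303141 F 39.97031807899475
placed 39.4 tool [ 0.5026 -0.4299  0.3583] fz -0.2
[ 0.56687127 -0.19720569  0.40398696] 40.3667
```

View pics/top2.png

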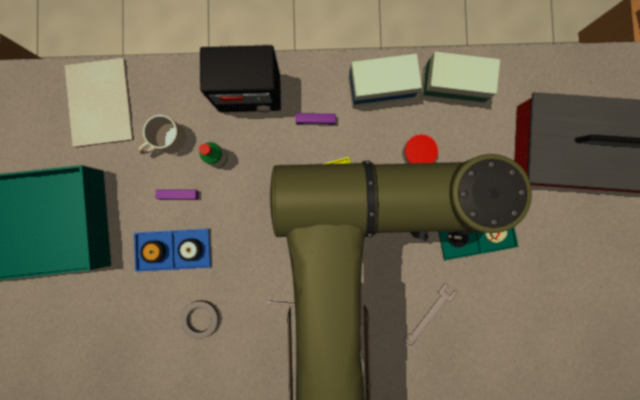

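View pics/side2.png

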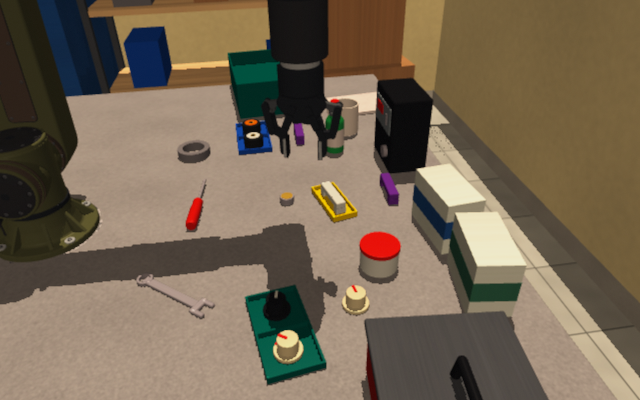

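All the parts appear to be in their trays: rollers at top (151,252) and (188,250), handle in the yellow tray at side (334,198), knobs in the green tray at side (276,303) and (288,347). I'll move the arm clear and check positions numerically from the top view.

Run:
```python
from h import *
goto_joints([-.837,.04,.085,0,-1.615,-.334])
T=capture('top');cv2.imwrite('pics/top3.png',cv2.resize(T[130:290,120:530],None,fx=1.9,fy=1.9)[:,:,::-1])
lt=lambda h,s,v:(v>130)&(s<110)
for n,b,f,z,t in [('ro',(135,230,173,270),lambda h,s,v:(h>5)&(h<22)&(s>180)&(v>100),.034,BL),('rw',(173,230,210,270),lt,.034,BL),
 ('h',(290,150,360,200),lt,.034,YE),('kb',(440,215,478,258),lambda h,s,v:v<30,.02,GR),('kc',(478,210,518,255),lt,.02,GR)]:
    r=rect('top',blob(T,b,f),z);d=r[0]-t[0];c,s=np.cos(t[1]),np.sin(t[1])
    print(n,'along',round(d@[c,s],4),'across',round(d@[s,-c],4),np.round(r[1],3),round(r[2]-t[1],3))
```

```text
ro along 0.0454 across -0.0006 [0.037 0.036] -0.056
rw along -0.0455 across 0.0003 [0.034 0.034] -0.042
h along 0.0002 across -0.0005 [0.099 0.023] 0.005
kb along 0.0494 across 0.0015 [0.044 0.043] 1.231
kc along -0.0427 across -0.0023 [0.047 0.044] -0.181
```

View pics/top3.png

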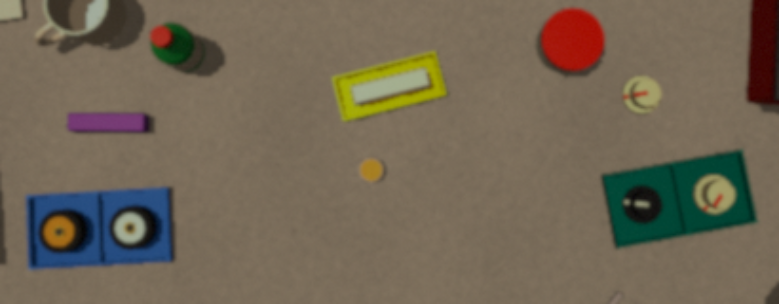

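Each part is within 5 mm of its bay centre. The crop shows the rollers at (62,231) and (131,228), the handle at (390,86) and the knobs at (643,204) and (715,194), all flat, with the bottle and tub where they were.

```bash
python3 -c "
from plant import *
print(job_done())"
```

```text
the job is handed in; nothing more can be done
None
```

I sorted all five parts into their trays, each within 5 mm of its bay centre and flat, left the bottle and tub where they stood, and handed the job in at about 42 s of the 102 s allowed; no verdict was returned.

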